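# Return the calibration weight, then hold the forceps case open

### The job

Put the steel calibration weight that stands on the bench back into its own well in the weight stand, the one that it fits closely, standing fully down, and let go of it. Then lift the self-closing lid of the grey forceps case by its bar and hold it open at about 40 degrees, so that I can take the forceps out; finish while still holding it there, and leave the other things on the bench alone.

Things in the scene. Friction and masses are not known exactly. Their poses are not given: they have to be found in the camera images.
- weight: the calibration weight to return: bare steel, upright, turned in one piece: body 34 mm diameter and 36 mm high, narrow neck, then a round knob of 24 mm diameter from 47 to 62 mm above the base; about 0.2 kg. Origin: centre of its underside, z up along its axis. It starts standing on the bench, on the right, behind the stand as seen from the robot.
- stand: fixed weight stand: aluminium tray 80 x 244 x 8 mm (x, y, z), long side along its own y; three grey blocks alike outside (66 x 72 x 26 mm) are fixed on it in a row along its y, 78 mm apart, in any order, each with one round well 14 mm deep, mouth 34 mm above the bench, floor 20 mm above the bench. The well diameters are 25, 37 and 49 mm. Origin: centre of the underside.
- well_mid (a point): centre of the floor of the 37 mm well, 20 mm above the bench: the 34 mm weight's own well (3 mm play). It starts empty. z up.
- well_large (a point): centre of the floor of the 49 mm well, 20 mm above the bench; it belongs to a larger weight that is away, and stays empty
- well_small (a point): centre of the floor of the 25 mm well, 20 mm above the bench; a smaller weight stands in it
- weight_small: bystander: smaller steel weight of the same shape, 22 mm diameter, 52 mm high, standing in the 25 mm well; origin at the centre of its underside; leave it alone
- case: fixed grey open-topped case, 140 x 180 x 85 mm (x, y, z), with forceps inside; origin: centre of the underside on the bench; its front faces its own -x, roughly to the robot; its y runs along the hinge.
- lid (a joint): angle of the case's lid in rad, 0 = shut (level), growing as the front edge rises; stops at 1.3. Lid about 0.35 kg with a free hinge along the rear top edge: it falls shut by its own weight from any angle.
- lid_hinge (a point): middle of the lid's hinge line: 74 mm behind the case's centre (its +x), 85 mm above the bench; axes as the case
- lid_bar (a point): middle of the lid's pull bar: round steel bar of 10 mm diameter, 120 mm long, parallel to the hinge (own y), held out in front of the lid by an arm at each end; 193 mm from the hinge line, 5 mm above it when shut, so 90 mm above the bench when shut. There are 40 mm clear between bar and lid edge, and nothing below it but the bench. Its axes turn with the lid.
- lid_edge (a point): middle of the lid's own front edge (lid plate 8 mm thick, 184 mm wide), 148 mm from the hinge line; axes turn with the lid
- timer: bystander: flat cream timer, 62 x 62 x 20 mm, origin at the centre of its underside; leave alone
- petri: bystander: round dish, 58 mm diameter, 15 mm high, origin at the centre of its underside; leave alone
- beaker: bystander: small clear beaker, 46 mm diameter, 57 mm high, origin at the centre of its underside; leave alone
- marker: bystander: pen, 125 mm long, 12 mm thick, lying near the front edge, origin at the middle of its underside; leave alone

How it is judged:
By the outcome, as a careful person would: the job done as asked, in the order asked, and still so for the second after the job is handed in, while the arm keeps its last pose, push and grip.
It also fails if it takes over 45 s, if anything falls off the work surface, if the arm or the gripper's body presses on something with over 40 N, if the wrist force passes 120 N, or if a joint passes its speed limit or range.

### The arm

A 7-joint arm with a two-finger parallel gripper is mounted at the origin on a cart in front of the work surface, level with it; the furniture and walls round the work are solid. World frame = base frame: x ahead of the robot, y to its left, z up, the work surface at z = 0. Lengths are in m, angles in rad, forces in N, time in s.
With the tool pointing down it reaches from about 0.425 to 0.925 m from the base axis. Payload 6.8 kg.
Tool frame: the origin (TCP) lies between the finger pads; the fingertips stand 11 mm ahead of it and the grasp point (between the pads) lies 8 mm behind it; z points along the fingers, y is the line along which they close (so a half turn about z gives the same grasp; the last joint's range is limited). The gripper opens to 85 mm and grips with 20 to 120 N. Pads are 22 mm wide; open, the fingers measure 114 mm over their backs; the gripper's body (76 mm by 85 mm) begins 54 mm behind the grasp point. The pads swing forward as they close: fully open they stand 13 mm farther back than shut.
Start: joints at [-1.304, 0.477, 0.022, 1.555, -0.011, 1.109, -0.083], TCP at [0.247, 0.628, 0.242] pointing down, gripper open.
Joint ranges: [-2.96, 2.96], [-0.34, 2.1], [-1.41, 1.46], [0.24, 2.44], [-1.37, 4.51], [0.17, 1.92], [-2.96, 2.96]. Speed limits (rad/s): [2.39, 2.39, 3.14, 3.14, 3.14, 3.14, 3.14].

### API

Orientations are given as a rotation vector (axis times angle).
In Python, from bench import r gives the robot as it stands.
- The arm moves only by the tool send_rows, never from a script. Its argument "deltas" is a list of rows, each an object of numbers: "dx", "dy", "dz": the shift along the world's x, y, z in mm; "rx", "ry", "rz": the turn, a rotation vector about the world's x, y, z in degrees. A call has 1 to 5 rows; each row is the pose to reach, as a shift and turn from the pose commanded when the call began; what a row does not reach only later rows make up. A row lasts 1/12 s, in which the tool goes at most 41.7 mm and 7.16 degrees, less where a joint would pass 70% of its speed; a pose out of reach is approached as far as the arm can. A call with a gripper value outside its range is refused whole. "jaw" is the finger opening in mm, from 0 to 85.4, set as the call begins (left out, the last holds). The fingers move at their own pace and stop on an object; "newtons" is the grip in N (left out, the last holds). Time passes only in rows, so rows that repeat a pose let the fingers close. It gives the time, the measured TCP pose, the force, the opening and the grip force at its end, in the units of the state.
- r.get_obs(): the state, without advancing time (a new reading comes with each control period).
- r.grab_frame(name): name is "scene" or "top"; returns a dict with "frame" (384x512x3 uint8, blue, green, red), "z_map" (384x512 float32, m along the optical axis (not along the pixel's ray), 0 where there is no reading), "vertical_fov" (degrees; the focal length in pixels is half the picture's height over the tangent of half this angle, whatever the lens; pixels are square), "cx", "cy" (the principal point, pixels), "distortion" ([k1, k2, p1, p2, k3] as OpenCV has them; the pictures are not rectified), "xyz" and "orientation" of the camera in the world. Camera axes: x right, y down, z forward; pixel columns grow to the right and rows downward; lengths in m; the calibration is good to about 2 mm. A picture is of the moment at which its call begins.
- r.hand_in(): hands the job in; it is judged then, once.
The state is a dict: "clock": time; "joints": joint angles; "qvel": joint speeds; "tau": joint torques, N m; "tcp_pos": TCP position; "orientation": TCP orientation; "contact_force": force on the tool from outside, world axes, zero at the start; "moment": the same for the moment, N m; "grip_width": finger opening in m; "gripper_force": force on a finger pad.
Only numpy, scipy, OpenCV 4.12 (cv2) and the standard library are available. Lean on these libraries where they do the work, as an engineer would, in place of code of your own. Each camera call takes 0.05 s, during which the arm holds its last target. There are 200 camera calls.

## Working session

There is one attempt and no reset: what is moved stays moved. The work goes in short steps, Python scripts to look and compute and a tool call to move; the robot and the scene stay as the last step left them, time stands still between calls to the robot, and variables do not carry over. Pictures are saved under pics/ and viewed, at most 10 in all, crops included, and the job is handed in when it is done.

Besides the shell and the picture viewer there is one more tool, called after ">>>" as a command line: name --argument value ..., lists and objects as JSON in quotes. send_rows: Moves the arm, as the interface text tells. Its arguments: {"type":"object","properties":{"deltas":{"type":"array","items":{"type":"object","properties":{"dx":{"type":"number"},"dy":{"type":"number"},"dz":{"type":"number"},"rx":{"type":"number"},"ry":{"type":"number"},"rz":{"type":"number"}}}},"jaw":{"type":"number"},"newtons":{"type":"number"}},"required":["deltas"]}

```bash
mkdir -p pics; cat > h.py <<'E'
import numpy as np,cv2,pickle
from scipy.spatial.transform import Rotation as R
def grab(name,save=None):
    from bench import r
    f=r.grab_frame(name)
    if save: cv2.imwrite('pics/%s.png'%save,f['frame'])
    pickle.dump(f,open('last_%s.pkl'%name,'wb'))
    return f
def load(name): return pickle.load(open('last_%s.pkl'%name,'rb'))
def cloud(f):
    h,w=f['z_map'].shape; F=h/2/np.tan(np.radians(f['vertical_fov'])/2)
    K=np.array([[F,0,f['cx']],[0,F,f['cy']],[0,0,1]])
    u,v=np.meshgrid(np.arange(w),np.arange(h))
    p=cv2.undistortPoints(np.stack([u,v],-1).reshape(-1,1,2).astype(float),K,np.array(f['distortion'])).reshape(h,w,2)
    z=f['z_map'][...,None]
    P=np.concatenate([p*z,z],-1)
    o=np.array(f['orientation'])
    P=P@R.from_rotvec(o).as_matrix().T+np.array(f['xyz'])
    P[f['z_map']==0]=np.nan
    return P
E
python3 - <<'E'
from h import *
from bench import r
print(r.get_obs())
a=grab('scene','s0');b=grab('top','t0')
for f in(a,b):
    print(f['xyz'],f['orientation'],f['vertical_fov'],f['distortion'])
E
```

```text
{'clock': 0.0, 'joints': array([-1.30408892,  0.47778307,  0.02237039,  1.55644394, -0.01150664,
        1.10926024, -0.08309327]), 'qvel': array([-0.00111194,  0.00169327, -0.00198899, -0.00026459, -0.00031275,
        0.0001682 ,  0.00083611]), 'tau': array([-1.09942728e-03, -5.96447647e+01,  1.60754833e+00, -2.81193978e+01,
        1.24240288e-02,  9.39383288e-03,  2.11324232e-05]), 'tcp_pos': array([0.24693688, 0.62761325, 0.24134086]), 'orientation': array([-5.85272774e-01, -3.08639704e+00,  2.75746208e-03]), 'contact_force': array([-0.34421423,  0.14399988, -0.0484003 ]), 'moment': array([ 0.00896283, -0.0019841 , -0.0435832 ]), 'gripper_force': 0.0, 'grip_width': 0.08515042649022325}
[-0.23774275 -0.46930174  0.57114147] [-1.86273936  0.92733154 -0.59261034] 51.530464128436066 [0.04916409 0.         0.         0.         0.        ]
[0.29631699 0.09142487 1.3402076 ] [-2.14405822  2.06791308 -0.23577534] 44.37225601910978 [-0.1514165  0.         0.         0.         0.       ]
```

View pics/s0.png

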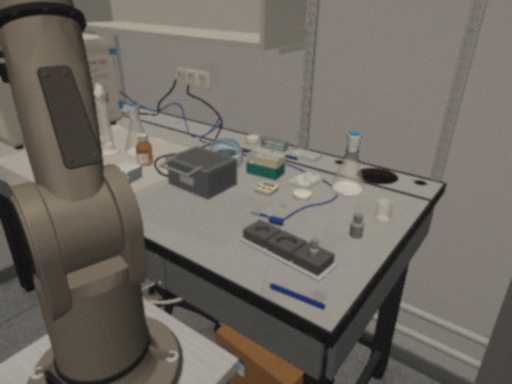

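View pics/t0.png

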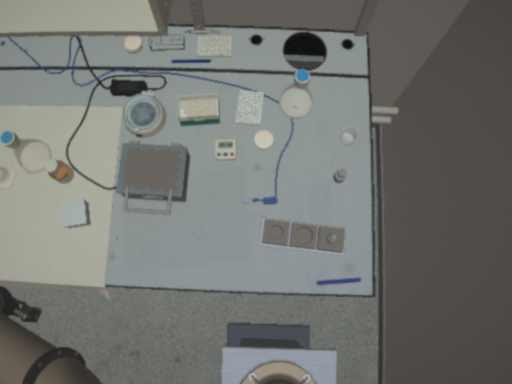

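The top view shows the weight at (340,175), and the stand centred near (303,236) with the small weight in its right well at (332,238). The two open wells are at about (276,231) and (303,235). The case is near (152,168) with its bar at (148,210).

```bash
python3 - <<'E'
from h import *
f=load('top');P=cloud(f);s=load('scene');Q=cloud(s)
for n,(u,v) in dict(weight=(340,174),wl=(276,231),wm=(303,236),ws=(332,238),bar=(148,212),lid=(152,165),timer=(226,150),bench=(230,230),petri=(264,139)).items(): print(n,P[v,u].round(4))
for n,(u,v) in dict(weight=(357,218),weightbody=(356,231),bar=(166,160),bench=(220,260)).items(): print('s',n,Q[v,u].round(4))
# clouds
def seg(C,lo,hi):
    m=np.all((C>lo)&(C<hi),-1); return C[m]
w0=P[174,340]
for C,nm in((P,'top'),(Q,'sc')):
    for z0,z1 in((.045,.07),(.008,.034)):
        w=seg(C,[w0[0]-.05,w0[1]-.05,z0],[w0[0]+.05,w0[1]+.05,z1]); print(nm,z0,len(w),w.mean(0),w.min(0),w.max(0))
im=cv2.resize(f['frame'][205:265,250:360],None,fx=7,fy=7,interpolation=cv2.INTER_CUBIC)
cv2.imwrite('pics/stand.png',im)
st=P[210:260,255:352].reshape(-1,3)
b=st[(st[:,2]>.028)&(st[:,2]<.04)]
print('blocks',cv2.minAreaRect((b[:,:2]*1000).astype(np.float32)),b[:,2].mean())
l=P[140:220,110:192].reshape(-1,3)
b=l[(l[:,2]>.08)&(l[:,2]<.11)]
print('lid',cv2.minAreaRect((b[:,:2]*1000).astype(np.float32)),np.median(b[:,2]))
print(np.c_[P[195:220,148].round(3)])
E
```

```text
weight [ 0.6372 -0.1556  0.0628]
wl [0.4754 0.0189 0.0198]
wm [ 0.464  -0.0579  0.0184]
ws [ 0.4544 -0.1313  0.0708]
bar [0.5035 0.3692 0.0951]
lid [0.6341 0.3682 0.0987]
timer [0.7101 0.1715 0.0156]
bench [ 0.4766  0.1498 -0.003 ]
petri [0.7492 0.0607 0.0132]
s weight [ 0.6303 -0.1619  0.058 ]
s weightbody [ 0.627  -0.1654  0.0221]
s bar [0.5308 0.4333 0.099 ]
s bench [ 0.3434  0.0524 -0.0021]
top 0.045 59 [ 0.6424458  -0.15950091  0.06073142] [ 0.63257611 -0.1704333   0.04852886] [ 0.65309082 -0.14909169  0.06605046]
top 0.008 35 [ 0.63442339 -0.15421046  0.02220325] [ 0.62700197 -0.17628217  0.00918893] [ 0.65041646 -0.14320786  0.03371784]
sc 0.045 78 [ 0.63701111 -0.16190334  0.05791866] [ 0.62905435 -0.17165747  0.04520605] [ 0.65139199 -0.1494051   0.06438884]
sc 0.008 116 [ 0.63106085 -0.16426939  0.02077143] [ 0.62286715 -0.17750845  0.00800126] [ 0.64932719 -0.14587285  0.03399736]
blocks ((465.4585876464844, -57.621376037597656), (227.59605407714844, 67.59327697753906), 84.46733093261719) 0.03413825749448332
lid ((603.4209594726562, 372.1304931640625), (186.07034301757812, 202.06234741210938), 88.17204284667969) 0.09503776869221792
[[ 0.557  0.381  0.06 ]
 [ 0.556  0.382  0.052]
 [ 0.557  0.386  0.034]
 [ 0.557  0.39   0.017]
 [ 0.559  0.395 -0.006]
 [ 0.554  0.393  0.002]
 [ 0.552  0.393 -0.002]
 [ 0.549  0.393 -0.002]
 [ 0.547  0.393 -0.004]
 [ 0.543  0.392  0.001]
 [ 0.54   0.393 -0.003]
 [ 0.537  0.392 -0.001]
 [ 0.534  0.392 -0.002]
 [ 0.532  0.392 -0.004]
 [ 0.512  0.371  0.091]
 [ 0.508  0.369  0.098]
 [ 0.506  0.369  0.098]
 [ 0.503  0.369  0.095]
 [ 0.517  0.391 -0.005]
 [ 0.515  0.392 -0.008]
 [ 0.511  0.39  -0.001]
 [ 0.508  0.39  -0.003]
 [ 0.506  0.391 -0.006]
 [ 0.502  0.39  -0.004]
 [ 0.499  0.389  0.001]]
```

View pics/stand.png

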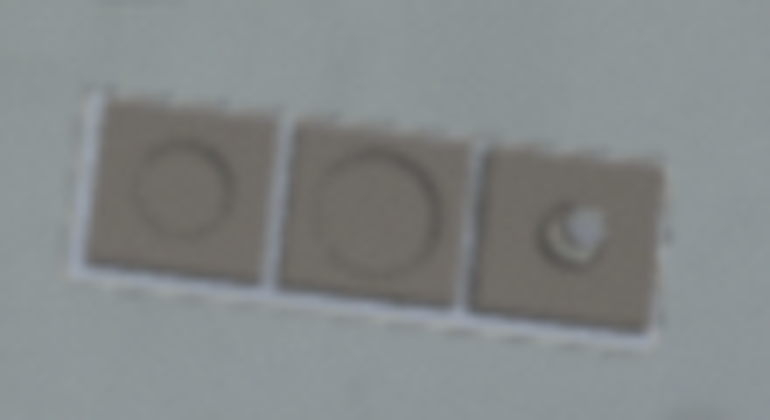

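Taking the stand crop, the left well (centre about (184,190) in the crop) is the mid one: roughly 14 px across, against 18 px for the centre well. The right well holds the small weight. I estimate the weight at (0.643, -0.160), and I'm starting the approach with the jaws closing along world x.

>>> send_rows --deltas '[{"dx":18,"dy":-36,"rz":-7},{"dx":36,"dy":-72,"rz":-14},{"dx":54,"dy":-108,"rz":-21},{"dx":72,"dy":-144,"rz":-28},{"dx":90,"dy":-180,"rz":-35}]' --jaw 85

```text
$.deltas[0]: bad value
```

>>> send_rows --deltas '[{"dx":18,"dy":-36,"rz":-7},{"dx":36,"dy":-72,"rz":-14},{"dx":54,"dy":-108,"rz":-21},{"dx":72,"dy":-144,"rz":-28},{"dx":90,"dy":-180,"rz":-35}]'

```text
$.deltas[0]: bad value
```

>>> send_rows --deltas '[{"dx":18,"dy":-36},{"dx":36,"dy":-72},{"dx":54,"dy":-108},{"dx":72,"dy":-144},{"dx":90,"dy":-180}]'

```text
$.deltas[0]: bad value
```

>>> send_rows --deltas '[{"dx":18,"dy":-36},{"dx":36,"dy":-72},{"dx":54,"dy":-108},{"dx":72,"dy":-144},{"dx":90,"dy":-180}]'

```text
$.deltas[0]: bad value
```

```bash
python3 - <<'E'
from h import *
from bench import r
o=r.get_obs();Rm=R.from_rotvec(o['orientation']).as_matrix();print(o['clock'],o['tcp_pos'],o['joints'].round(2));print(Rm.round(3))
f=load('top')
def ray(f,u,v,z):
    h,w=f['z_map'].shape; F=h/2/np.tan(np.radians(f['vertical_fov'])/2)
    K=np.array([[F,0,f['cx']],[0,F,f['cy']],[0,0,1]])
    p=cv2.undistortPoints(np.array([[[u,v]]],float),K,np.array(f['distortion'])).ravel()
    d=R.from_rotvec(f['orientation']).as_matrix()@np.r_[p,1]; c=np.array(f['xyz']); return c+d*(z-c[2])/d[2]
print('well mouth',ray(f,275.86,231.7,.034))
P=cloud(f)
l=P[140:200,110:192].reshape(-1,3)
b=l[(l[:,2]>.08)&(l[:,2]<.11)];print('lid',cv2.minAreaRect((b[:,:2]*1000).astype(np.float32)))
l=P[190:220,110:192].reshape(-1,3)
b=l[(l[:,2]>.085)&(l[:,2]<.11)&(l[:,0]<.525)];print('bar',len(b),b.mean(0),b.min(0),b.max(0),np.polyfit(b[:,1],b[:,0],1))
E
```

```text
0.1 [0.2469346  0.62766253 0.24143499] [-1.3   0.48  0.02  1.56 -0.01  1.11 -0.08]
[[-0.931  0.366 -0.001]
 [ 0.366  0.931 -0.002]
 [-0.    -0.002 -1.   ]]
well mouth [0.47149341 0.0200643  0.034     ]
lid ((619.5152587890625, 371.6168518066406), (186.07034301757812, 169.857421875), 88.17204284667969)
bar 214 [0.50932006 0.372259   0.09414   ] [0.50181448 0.31008074 0.0862574 ] [0.52498203 0.44040007 0.10204372] [0.00491585 0.50749009]
```

The rows were refused, probably because each one needs all six keys.

>>> send_rows --deltas '[{"dx":18,"dy":-36,"dz":0,"rx":0,"ry":0,"rz":-7},{"dx":36,"dy":-72,"dz":0,"rx":0,"ry":0,"rz":-14},{"dx":54,"dy":-108,"dz":0,"rx":0,"ry":0,"rz":-21},{"dx":72,"dy":-144,"dz":0,"rx":0,"ry":0,"rz":-28},{"dx":90,"dy":-180,"dz":0,"rx":0,"ry":0,"rz":-35}]' --jaw 85

```text
clock: 0.52
tcp_pos: [0.3375, 0.4461, 0.2419]
orientation: [-1.495, -2.763, 0.001]
contact_force: [0.9, -0.3, 1.2]
grip_width: 0.0854
gripper_force: 0.0
```

>>> send_rows --deltas '[{"dx":18,"dy":-36,"dz":0,"rx":0,"ry":0,"rz":-7},{"dx":36,"dy":-72,"dz":0,"rx":0,"ry":0,"rz":-14},{"dx":54,"dy":-108,"dz":0,"rx":0,"ry":0,"rz":-21},{"dx":72,"dy":-144,"dz":0,"rx":0,"ry":0,"rz":-28},{"dx":90,"dy":-180,"dz":0,"rx":0,"ry":0,"rz":-35}]'

```text
clock: 0.93
tcp_pos: [0.4273, 0.2661, 0.2422]
orientation: [-2.256, -2.186, 0.0]
contact_force: [1.1, 0.1, -0.5]
grip_width: 0.0849
gripper_force: 0.0
```

>>> send_rows --deltas '[{"dx":18,"dy":-36,"dz":0,"rx":0,"ry":0,"rz":0},{"dx":36,"dy":-72,"dz":0,"rx":0,"ry":0,"rz":0},{"dx":54,"dy":-108,"dz":0,"rx":0,"ry":0,"rz":0},{"dx":72,"dy":-144,"dz":0,"rx":0,"ry":0,"rz":0},{"dx":90,"dy":-180,"dz":0,"rx":0,"ry":0,"rz":0}]'

```text
clock: 1.35
tcp_pos: [0.5173, 0.0863, 0.2423]
orientation: [-2.249, -2.193, -0.0]
contact_force: [0.8, 0.0, 0.2]
grip_width: 0.0843
gripper_force: 0.0
```

>>> send_rows --deltas '[{"dx":18,"dy":-36,"dz":0,"rx":0,"ry":0,"rz":0},{"dx":36,"dy":-72,"dz":0,"rx":0,"ry":0,"rz":0},{"dx":54,"dy":-108,"dz":0,"rx":0,"ry":0,"rz":0},{"dx":72,"dy":-144,"dz":0,"rx":0,"ry":0,"rz":0},{"dx":90,"dy":-180,"dz":0,"rx":0,"ry":0,"rz":0}]'

```text
clock: 1.77
tcp_pos: [0.6075, -0.0935, 0.2419]
orientation: [-2.249, -2.193, 0.0]
contact_force: [-0.1, 0.5, 0.3]
grip_width: 0.085
gripper_force: 0.0
```

>>> send_rows --deltas '[{"dx":18,"dy":-33,"dz":0,"rx":0,"ry":0,"rz":0},{"dx":35.5,"dy":-66.5,"dz":0,"rx":0,"ry":0,"rz":0},{"dx":35.5,"dy":-66.5,"dz":-40,"rx":0,"ry":0,"rz":0},{"dx":35.5,"dy":-66.5,"dz":-80,"rx":0,"ry":0,"rz":0},{"dx":35.5,"dy":-66.5,"dz":-110,"rx":0,"ry":0,"rz":0}]'

```text
clock: 2.18
tcp_pos: [0.6415, -0.1589, 0.1292]
orientation: [-2.25, -2.19, 0.002]
contact_force: [0.2, 0.9, -0.8]
grip_width: 0.0849
gripper_force: 0.0
```

>>> send_rows --deltas '[{"dx":0,"dy":0,"dz":-25,"rx":0,"ry":0,"rz":0},{"dx":0,"dy":0,"dz":-50,"rx":0,"ry":0,"rz":0},{"dx":0,"dy":0,"dz":-75,"rx":0,"ry":0,"rz":0},{"dx":0,"dy":0,"dz":-100,"rx":0,"ry":0,"rz":0},{"dx":0,"dy":0,"dz":-100,"rx":0,"ry":0,"rz":0}]'

```text
clock: 2.6
tcp_pos: [0.6388, -0.157, 0.0269]
orientation: [-2.244, -2.188, 0.008]
contact_force: [-0.7, 0.4, -0.7]
grip_width: 0.0854
gripper_force: 0.0
```

>>> send_rows --deltas '[{"dx":0,"dy":0,"dz":0,"rx":0,"ry":0,"rz":0},{"dx":0,"dy":0,"dz":0,"rx":0,"ry":0,"rz":0},{"dx":0,"dy":0,"dz":0,"rx":0,"ry":0,"rz":0},{"dx":0,"dy":0,"dz":0,"rx":0,"ry":0,"rz":0},{"dx":0,"dy":0,"dz":0,"rx":0,"ry":0,"rz":0}]' --jaw 20 --newtons 40

```text
clock: 3.02
tcp_pos: [0.6435, -0.1586, 0.0343]
orientation: [2.249, 2.192, 0.002]
contact_force: [-1.4, 1.0, 5.4]
grip_width: 0.0322
gripper_force: 39.2
```

>>> send_rows --deltas '[{"dx":0,"dy":0,"dz":20,"rx":0,"ry":0,"rz":0},{"dx":0,"dy":0,"dz":50,"rx":0,"ry":0,"rz":0},{"dx":0,"dy":0,"dz":80,"rx":0,"ry":0,"rz":0},{"dx":0,"dy":0,"dz":80,"rx":0,"ry":0,"rz":0}]'

```text
clock: 3.35
tcp_pos: [0.6462, -0.1598, 0.119]
orientation: [2.245, 2.186, 0.009]
contact_force: [1.4, -0.9, -1.0]
grip_width: 0.0316
gripper_force: 40.6
```

```bash
python3 - <<'E'
from h import *
from bench import r
a=grab('scene');o=r.get_obs();print(o['tcp_pos'],R.from_rotvec(o['orientation']).as_matrix().round(4)[:,2],o['contact_force'],o['grip_width'])
Q=cloud(a); t=o['tcp_pos']
d=np.linalg.norm(Q-t,axis=-1); v,u=np.where(d<.06); print(u.min(),u.max(),v.min(),v.max())
c=int(np.median(u));w=int(np.median(v))
cv2.imwrite('pics/g1.png',cv2.resize(a['frame'][w-40:w+40,c-50:c+50],None,fx=7,fy=7,interpolation=cv2.INTER_CUBIC)); print(c,w)
E
```

```text
[ 0.64498962 -0.15918141  0.1163746 ] [ 0.0072 -0.001  -1.    ] [ 0.27868974 -0.87396384 -3.4521229 ] 0.031896735770129254
354 375 174 209
363 194
```

View pics/g1.png

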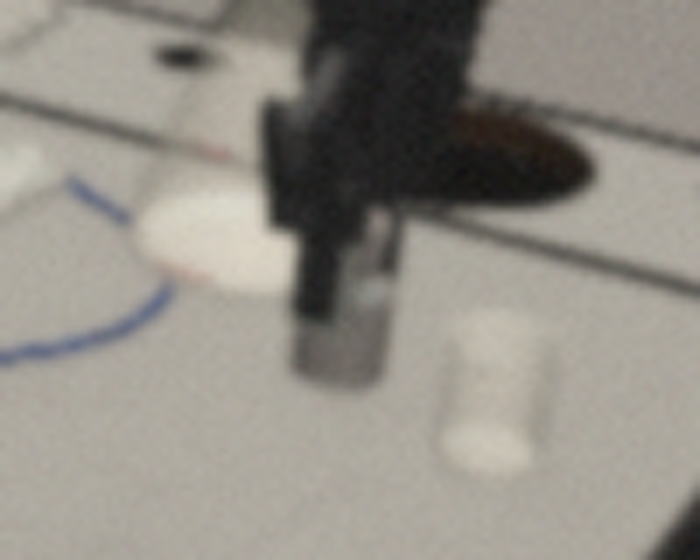

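The weight is gripped upright, with its body visible below the pads at about (340,340) in the crop. I'm carrying it over to the mid well.

>>> send_rows --deltas '[{"dx":-20,"dy":20,"dz":10,"rx":0,"ry":0,"rz":0},{"dx":-40,"dy":42,"dz":10,"rx":0,"ry":0,"rz":0},{"dx":-62,"dy":64,"dz":10,"rx":0,"ry":0,"rz":0},{"dx":-84,"dy":88,"dz":10,"rx":0,"ry":0,"rz":0},{"dx":-106,"dy":110,"dz":10,"rx":0,"ry":0,"rz":0}]'

```text
clock: 3.82
tcp_pos: [0.5346, -0.0469, 0.1214]
orientation: [-2.248, -2.192, 0.001]
contact_force: [0.7, 1.0, -2.5]
grip_width: 0.032
gripper_force: 40.7
```

>>> send_rows --deltas '[{"dx":-22,"dy":24,"dz":0,"rx":0,"ry":0,"rz":0},{"dx":-44,"dy":48,"dz":0,"rx":0,"ry":0,"rz":0},{"dx":-66,"dy":70,"dz":0,"rx":0,"ry":0,"rz":0},{"dx":-66,"dy":70,"dz":0,"rx":0,"ry":0,"rz":0},{"dx":-66,"dy":70,"dz":0,"rx":0,"ry":0,"rz":0}]'

```text
clock: 4.23
tcp_pos: [0.4688, 0.0232, 0.1217]
orientation: [-2.245, -2.195, 0.002]
contact_force: [0.3, -0.7, -1.5]
grip_width: 0.0318
gripper_force: 40.7
```

```bash
cat > m.py <<'E'
from h import *
from bench import r
from scipy.optimize import least_squares
import sys
a=grab('scene');o=r.get_obs();t=o['tcp_pos'];print(o['clock'],t,R.from_rotvec(o['orientation']).as_matrix().round(4)[:,2],o['contact_force'])
Q=cloud(a)
m=(np.linalg.norm(Q[...,:2]-t[:2],axis=-1)<.03)&(Q[...,2]<t[2]-.013)&(Q[...,2]>t[2]-.032)
p=Q[m]; print(len(p),p.mean(0),p.min(0),p.max(0))
s=least_squares(lambda c:np.linalg.norm(p[:,:2]-c,axis=1)-.017,t[:2]+[.0,.0],loss='soft_l1',f_scale=.002);print('weight fit',s.x,s.x-t[:2])
v,u=np.where(m);c,w=int(u.mean()),int(v.mean());print(c,w)
cv2.imwrite('pics/%s.png'%sys.argv[1],cv2.resize(a['frame'][w-30:w+40,c-50:c+50],None,fx=8,fy=8,interpolation=cv2.INTER_CUBIC))
E
python3 m.py g2
python3 - <<'E'
from h import *
# relative reference: well & stand in the scene camera first image not saved ->use last
E
```

```text
4.2833 [0.47015513 0.02209445 0.12206287] [-3.e-04  1.e-04 -1.e+00] [ 0.91037159  0.37787386 -2.14674379]
93 [0.45883092 0.01510399 0.09937056] [0.449926   0.00550999 0.09012175] [0.47732893 0.03223522 0.10868567]
weight fit [0.46896329 0.02383448] [-0.00119185  0.00174004]
261 208
```

View pics/g2.png

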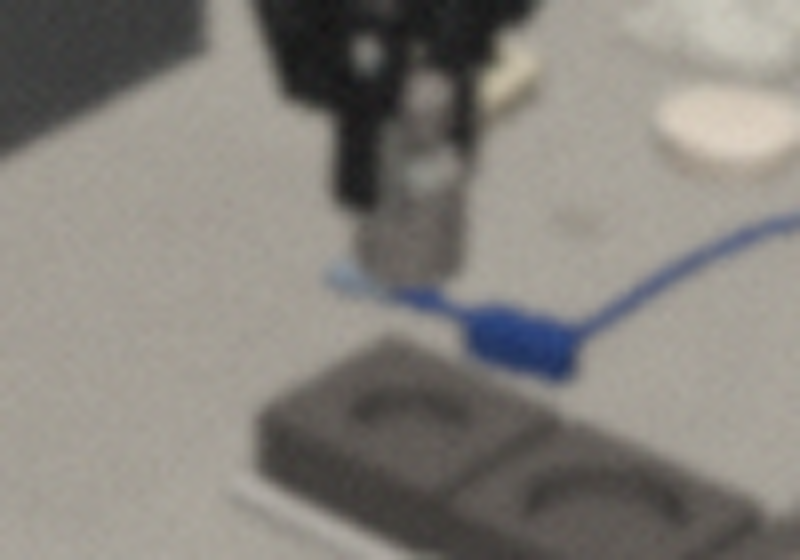

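The weight hangs upright at about (410,230) in the crop, and the mid well's mouth is centred near (412,408). I'll measure that well in the same camera.

```bash
python3 - <<'E'
from h import *
f=load('scene');Q=cloud(f)
def ray(f,u,v,z):
    h,w=f['z_map'].shape; F=h/2/np.tan(np.radians(f['vertical_fov'])/2)
    K=np.array([[F,0,f['cx']],[0,F,f['cy']],[0,0,1]])
    p=cv2.undistortPoints(np.array([[[u,v]]],float),K,np.array(f['distortion'])).ravel()
    d=R.from_rotvec(f['orientation']).as_matrix()@np.r_[p,1]; c=np.array(f['xyz']); return c+d*(z-c[2])/d[2]
for c in((412,408),(348,408),(474,408),(405,334),(262,412),(558,412),(455,497)):
    print(c,ray(f,211+(c[0]+.5)/8-.5,178+(c[1]+.5)/8-.5,.034).round(4))
# rectify block plane view at z=.034 from both cameras, find circle by template of gradient
t=load('top')
def rect(f,x0,x1,y0,y1,z,res=.0005):
    xs=np.arange(x0,x1,res);ys=np.arange(y0,y1,res);X,Y=np.meshgrid(xs,ys,indexing='ij')
    h,w=f['z_map'].shape;F=h/2/np.tan(np.radians(f['vertical_fov'])/2)
    K=np.array([[F,0,f['cx']],[0,F,f['cy']],[0,0,1]])
    M=R.from_rotvec(f['orientation']).as_matrix().T
    pts=np.stack([X,Y,np.full_like(X,z)],-1).reshape(-1,3)
    uv,_=cv2.projectPoints(pts,cv2.Rodrigues(M)[0],-M@np.array(f['xyz']),K,np.array(f['distortion']))
    uv=uv.reshape(*X.shape,2).astype(np.float32)
    return cv2.remap(f['frame'],uv[...,0],uv[...,1],cv2.INTER_CUBIC)
ims=[rect(q,.42,.53,-.04,.07,.034)[::-1,::-1] for q in(t,f)]
cv2.imwrite('pics/rect.png',cv2.resize(np.hstack(ims),None,fx=1.8,fy=1.8))
for n,i in zip('ts',ims): cv2.imwrite('rect_%s.png'%n,i)
E
```

```text
(412, 408) [0.472  0.0218 0.034 ]
(348, 408) [0.4596 0.0378 0.034 ]
(474, 408) [0.4841 0.0062 0.034 ]
(405, 334) [0.5081 0.0503 0.034 ]
(262, 412) [0.441 0.058 0.034]
(558, 412) [ 0.4985 -0.0163  0.034 ]
(455, 497) [ 0.4387 -0.018   0.034 ]
```

View pics/rect.png

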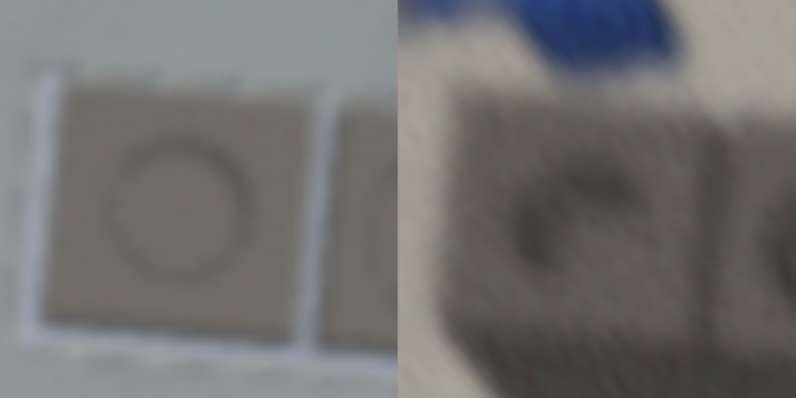

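>>> send_rows --deltas '[{"dx":1.8,"dy":-2,"dz":-15,"rx":0,"ry":0,"rz":0},{"dx":1.8,"dy":-2,"dz":-30,"rx":0,"ry":0,"rz":0},{"dx":1.8,"dy":-2,"dz":-45,"rx":0,"ry":0,"rz":0},{"dx":1.8,"dy":-2,"dz":-48,"rx":0,"ry":0,"rz":0},{"dx":1.8,"dy":-2,"dz":-48,"rx":0,"ry":0,"rz":0}]'

```text
clock: 4.7
tcp_pos: [0.4722, 0.0184, 0.0735]
orientation: [-2.252, -2.19, 0.003]
contact_force: [-0.2, 0.1, -2.5]
grip_width: 0.0319
gripper_force: 40.7
```

```bash
python3 m.py g3; python3 -c "
from h import *
f=grab('top');P=cloud(f)
from bench import r
print(r.get_obs()['tcp_pos'])"
```

```text
4.75 [0.47275576 0.01862679 0.07420282] [-4.e-04 -8.e-04 -1.e+00] [ 0.41448301 -0.43638773 -3.17145116]
89 [0.46248865 0.00975198 0.05153309] [ 0.45282484 -0.00111372  0.04294526] [0.48218967 0.02809041 0.06101151]
weight fit [0.47253725 0.0185315 ] [-2.18505665e-04 -9.52923465e-05]
263 225
[0.47307595 0.01890235 0.07462847]
```

View pics/g3.png

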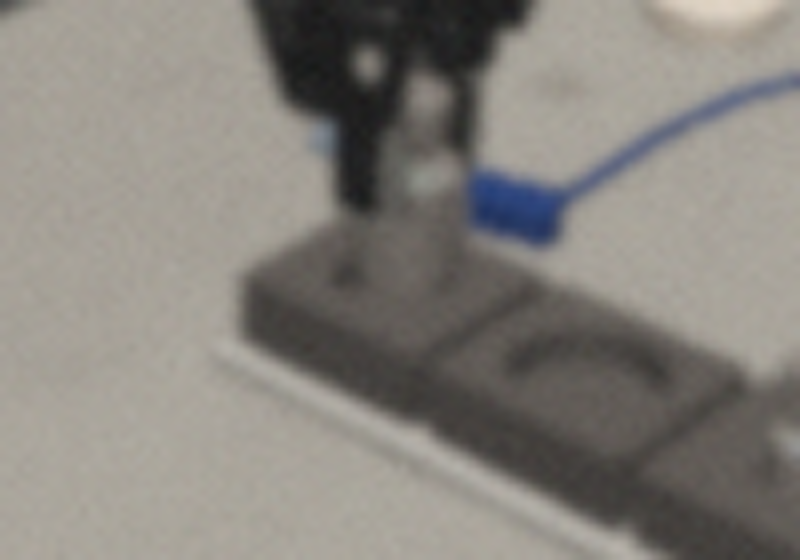

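The weight sits just above the well and looks slightly to the right of it: body at x 358–470 in the crop, with the well's left wall showing at (345,275). I'll fit the well position numerically in both of the first pictures.

```bash
cat > w.py <<'E'
from h import *
from scipy.optimize import minimize
def proj(f,p):
    h,w=f['z_map'].shape;F=h/2/np.tan(np.radians(f['vertical_fov'])/2)
    K=np.array([[F,0,f['cx']],[0,F,f['cy']],[0,0,1]]);M=R.from_rotvec(f['orientation']).as_matrix().T
    return cv2.projectPoints(p,cv2.Rodrigues(M)[0],-M@np.array(f['xyz']),K,np.array(f['distortion']))[0].reshape(-1,2).astype(np.float32)
def fit(f,img,c0,r):
    g=cv2.cvtColor(img,cv2.COLOR_BGR2GRAY).astype(np.float32); C=np.array(f['xyz'])
    xs=np.arange(-1.35*r,1.35*r,.001);X,Y=np.meshgrid(xs,xs);X=X.ravel();Y=Y.ravel();k=(np.hypot(X,Y)<1.35*r);X,Y=X[k],Y[k]
    best=[]
    for dx in np.arange(-.007,.0071,.0005):
        for dy in np.arange(-.007,.0071,.0005):
            c=np.array([c0[0]+dx,c0[1]+dy])
            p=np.c_[X+c[0],Y+c[1],np.full(len(X),.034)]
            d=(p-C);d/=-d[:,2:];fl=p+d*.014
            inm=np.hypot(X,Y)<r; inf=np.hypot(fl[:,0]-c[0],fl[:,1]-c[1])<r
            uv=proj(f,p);v=cv2.remap(g,uv[:,:1],uv[:,1:],cv2.INTER_LINEAR).ravel()
            A=np.c_[np.ones(len(X)),inm&~inf,X,Y]
            s,res,*_=np.linalg.lstsq(A,v,rcond=None)
            best.append((res[0]/len(v),dx,dy,s[1]))
    b=min(best);return c0+np.array(b[1:3]),b
if __name__=='__main__':
    for n,pn in(('scene','s0'),('top','t0')):
        f=load(n);im=cv2.imread('pics/%s.png'%pn)
        print(n,'mid',fit(f,im,np.array([.4717,.0208]),.0185),'\n large',fit(f,im,np.array([.4655,-.0575]),.0245))
E
python3 w.py
```

```text
scene mid (array([0.4682, 0.0198]), (np.float64(13.415423443710992), np.float64(-0.003500000000000003), np.float64(-0.0010000000000000052), np.float64(-11.89414442787676))) 
 large (array([ 0.4615, -0.0565]), (np.float64(22.493950335147375), np.float64(-0.004000000000000003), np.float64(0.000999999999999993), np.float64(-15.530108553830017)))
top mid (array([0.4647, 0.0278]), (np.float64(5.368374335013221), np.float64(-0.007), np.float64(0.006999999999999988), np.float64(1.176532410726305))) 
 large (array([ 0.4635, -0.057 ]), (np.float64(12.797005286469346), np.float64(-0.0020000000000000044), np.float64(0.0004999999999999935), np.float64(-9.686885212659067)))
```

>>> send_rows --deltas '[{"dx":-3,"dy":1.8,"dz":0,"rx":0,"ry":0,"rz":0},{"dx":-3,"dy":1.8,"dz":-4,"rx":0,"ry":0,"rz":0},{"dx":-3,"dy":1.8,"dz":-8,"rx":0,"ry":0,"rz":0},{"dx":-3,"dy":1.8,"dz":-10,"rx":0,"ry":0,"rz":0},{"dx":-3,"dy":1.8,"dz":-10,"rx":0,"ry":0,"rz":0}]'

```text
clock: 5.22
tcp_pos: [0.4698, 0.0218, 0.0642]
orientation: [2.249, 2.193, 0.001]
contact_force: [1.3, 0.4, -3.4]
grip_width: 0.0319
gripper_force: 40.7
```

>>> send_rows --deltas '[{"dx":0,"dy":0,"dz":-1.5,"rx":0,"ry":0,"rz":0},{"dx":0,"dy":0,"dz":-3,"rx":0,"ry":0,"rz":0},{"dx":0,"dy":0,"dz":-4,"rx":0,"ry":0,"rz":0},{"dx":0,"dy":0,"dz":-4,"rx":0,"ry":0,"rz":0}]'

```text
clock: 5.55
tcp_pos: [0.4699, 0.0217, 0.0603]
orientation: [2.249, 2.193, 0.001]
contact_force: [1.6, 2.0, -2.1]
grip_width: 0.0324
gripper_force: 40.7
```

>>> send_rows --deltas '[{"dx":0,"dy":0,"dz":-1.5,"rx":0,"ry":0,"rz":0},{"dx":0,"dy":0,"dz":-3,"rx":0,"ry":0,"rz":0},{"dx":0,"dy":0,"dz":-4,"rx":0,"ry":0,"rz":0},{"dx":0,"dy":0,"dz":-4,"rx":0,"ry":0,"rz":0}]'

```text
clock: 5.88
tcp_pos: [0.4699, 0.0217, 0.0563]
orientation: [2.249, 2.192, 0.001]
contact_force: [2.7, 3.1, -0.6]
grip_width: 0.0317
gripper_force: 40.8
```

>>> send_rows --deltas '[{"dx":0.7,"dy":0.8,"dz":0,"rx":0,"ry":0,"rz":0},{"dx":0.7,"dy":0.8,"dz":-1.5,"rx":0,"ry":0,"rz":0},{"dx":0.7,"dy":0.8,"dz":-3,"rx":0,"ry":0,"rz":0},{"dx":0.7,"dy":0.8,"dz":-3,"rx":0,"ry":0,"rz":0}]'

```text
clock: 6.22
tcp_pos: [0.4699, 0.0222, 0.0542]
orientation: [-2.25, -2.191, -0.0]
contact_force: [-2.5, 2.4, 15.9]
grip_width: 0.0319
gripper_force: 42.5
```

>>> send_rows --deltas '[{"dx":0,"dy":0,"dz":0.5,"rx":0,"ry":0,"rz":0},{"dx":0,"dy":0,"dz":0.5,"rx":0,"ry":0,"rz":0},{"dx":0,"dy":0,"dz":0.5,"rx":0,"ry":0,"rz":0},{"dx":0,"dy":0,"dz":0.5,"rx":0,"ry":0,"rz":0},{"dx":0,"dy":0,"dz":0.5,"rx":0,"ry":0,"rz":0}]' --jaw 80

```text
clock: 6.63
tcp_pos: [0.4697, 0.0221, 0.0536]
orientation: [-2.25, -2.192, 0.001]
contact_force: [0.6, -0.7, 0.1]
grip_width: 0.0801
gripper_force: 0.0
```

>>> send_rows --deltas '[{"dx":0,"dy":0,"dz":10,"rx":0,"ry":0,"rz":0},{"dx":0,"dy":0,"dz":40,"rx":0,"ry":0,"rz":0},{"dx":0,"dy":0,"dz":80,"rx":0,"ry":0,"rz":0},{"dx":0,"dy":0,"dz":120,"rx":0,"ry":0,"rz":0},{"dx":0,"dy":30,"dz":150,"rx":0,"ry":0,"rz":0}]'

```text
clock: 7.05
tcp_pos: [0.4705, 0.0463, 0.2067]
orientation: [2.258, 2.18, 0.001]
contact_force: [2.0, 1.1, -0.0]
grip_width: 0.08
gripper_force: 0.0
```

```bash
python3 - <<'E'
from h import *
f=grab('scene');Q=cloud(f)
m=(np.linalg.norm(Q[...,:2]-[.47,.022],axis=-1)<.03)&(Q[...,2]>.04)&(Q[...,2]<.11)
p=Q[m];print(len(p),p.min(0),p.max(0),np.percentile(p[:,2],[50,80,90,95]))
for z in(.042,.052,.066,.074):
    q=p[abs(p[:,2]-z)<.005];print(z,len(q),q.mean(0) if len(q) else '')
v,u=np.where(m);c,w=int(u.mean()),int(v.mean())
cv2.imwrite('pics/g4.png',cv2.resize(f['frame'][w-35:w+35,c-50:c+50],None,fx=8,fy=8,interpolation=cv2.INTER_CUBIC))
q=cloud(load('scene'))
E
```

```text
226 [0.45065779 0.00265493 0.04003108] [0.48159555 0.03929365 0.08352803] [0.05755528 0.07868673 0.08144123 0.08212361]
0.042 41 [0.4612871  0.01378387 0.0434214 ]
0.052 64 [0.46133312 0.01735427 0.05325815]
0.066 20 [0.46341483 0.01792434 0.06694912]
0.074 34 [0.46237576 0.01821342 0.07397405]
```

View pics/g4.png

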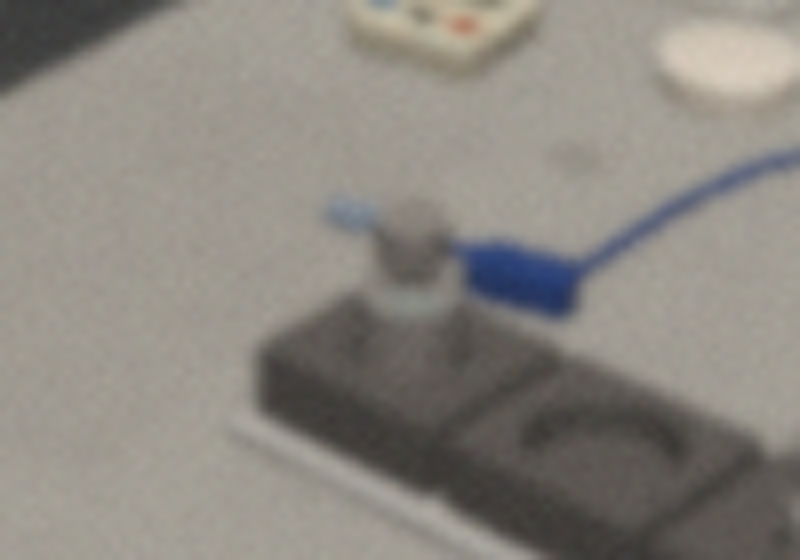

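The weight's top reads 82 mm above the bench, so it is fully seated and upright. Next is the bar: I'll set the jaw to 30 mm to fit the 40 mm gap.

>>> send_rows --deltas '[{"dx":6,"dy":36,"dz":0,"rx":0,"ry":0,"rz":0},{"dx":12,"dy":74,"dz":0,"rx":0,"ry":0,"rz":0},{"dx":18,"dy":112,"dz":0,"rx":0,"ry":0,"rz":0},{"dx":24,"dy":150,"dz":0,"rx":0,"ry":0,"rz":0},{"dx":30,"dy":188,"dz":0,"rx":0,"ry":0,"rz":0}]' --jaw 30

```text
clock: 7.52
tcp_pos: [0.4999, 0.2415, 0.2039]
orientation: [-2.25, -2.193, -0.001]
contact_force: [0.9, -0.4, 0.5]
grip_width: 0.0299
gripper_force: 0.0
```

>>> send_rows --deltas '[{"dx":6,"dy":36,"dz":0,"rx":0,"ry":0,"rz":0},{"dx":6,"dy":74,"dz":0,"rx":0,"ry":0,"rz":0},{"dx":6,"dy":112,"dz":0,"rx":0,"ry":0,"rz":0},{"dx":6,"dy":132,"dz":0,"rx":0,"ry":0,"rz":0},{"dx":6,"dy":132,"dz":0,"rx":0,"ry":0,"rz":0}]'

```text
clock: 7.93
tcp_pos: [0.504, 0.3784, 0.2031]
orientation: [-2.24, -2.201, -0.002]
contact_force: [-0.2, 0.8, -0.1]
grip_width: 0.0299
gripper_force: 0.0
```

```bash
python3 - <<'E'
from h import *
from bench import r
f=grab('scene');o=r.get_obs();print(o['clock'],o['tcp_pos'],o['joints'].round(2));Rm=R.from_rotvec(o['orientation']).as_matrix();print(Rm.round(3))
im=cv2.imread('pics/s0.png')
Q=cloud(f)
m=(abs(Q[...,0]-.507)<.02)&(abs(Q[...,1]-.372)<.08)&(abs(Q[...,2]-.09)<.014);p=Q[m];print(len(p),np.median(p,0),p.min(0),p.max(0))
for y in np.arange(.31,.44,.02):
    q=p[abs(p[:,1]-y)<.01]; print(y.round(2),len(q),np.median(q,0) if len(q) else '')
cv2.imwrite('pics/b1.png',cv2.resize(f['frame'][90:220,100:280],None,fx=4,fy=4,interpolation=cv2.INTER_CUBIC))
E
```

```text
7.9833 [0.50479462 0.37477441 0.20313205] [-1.09  0.47  0.47  1.74 -0.25  1.   -0.54]
[[ 0.021  1.    -0.   ]
 [ 1.    -0.021 -0.   ]
 [-0.    -0.    -1.   ]]
139 [0.50405708 0.3679599  0.09283401] [0.49668666 0.30822298 0.08536473] [0.5261516  0.44056654 0.09869575]
0.31 28 [0.51227322 0.31396257 0.09404196]
0.33 19 [0.50186577 0.32865923 0.09217537]
0.35 18 [0.50162677 0.35060028 0.09228971]
0.37 15 [0.50215297 0.36992033 0.09265668]
0.39 16 [0.5021547  0.3884296  0.09242314]
0.41 17 [0.50374529 0.41186736 0.09278724]
0.43 25 [0.50946191 0.43200357 0.09398157]
```

View pics/b1.png

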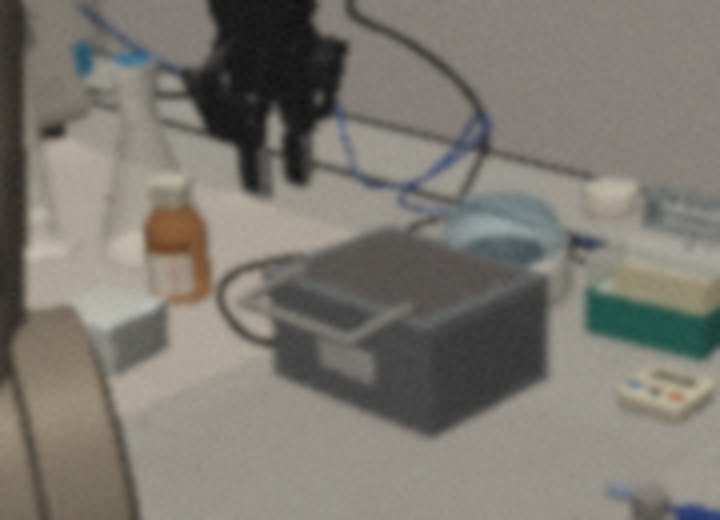

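The gripper is above the bar; the bar runs from about (245,300) to (410,310) in the crop. Descending.

>>> send_rows --deltas '[{"dx":1.5,"dy":0,"dz":-30,"rx":0,"ry":0,"rz":0},{"dx":1.5,"dy":0,"dz":-60,"rx":0,"ry":0,"rz":0},{"dx":1.5,"dy":0,"dz":-80,"rx":0,"ry":0,"rz":0},{"dx":1.5,"dy":0,"dz":-90,"rx":0,"ry":0,"rz":0},{"dx":1.5,"dy":0,"dz":-98,"rx":0,"ry":0,"rz":0}]'

```text
clock: 8.4
tcp_pos: [0.5075, 0.37, 0.1046]
orientation: [2.251, 2.19, -0.003]
contact_force: [-1.0, -0.1, -0.2]
grip_width: 0.0299
gripper_force: 0.0
```

>>> send_rows --deltas '[{"dx":0,"dy":0,"dz":-8,"rx":0,"ry":0,"rz":0},{"dx":0,"dy":0,"dz":-16,"rx":0,"ry":0,"rz":0},{"dx":0,"dy":0,"dz":-23,"rx":0,"ry":0,"rz":0},{"dx":0,"dy":0,"dz":-23,"rx":0,"ry":0,"rz":0}]'

```text
clock: 8.73
tcp_pos: [0.5072, 0.3714, 0.0814]
orientation: [-2.25, -2.193, 0.002]
contact_force: [-0.2, 0.6, 0.7]
grip_width: 0.0299
gripper_force: 0.0
```

>>> send_rows --deltas '[{"dx":0,"dy":0,"dz":0,"rx":0,"ry":0,"rz":0},{"dx":0,"dy":0,"dz":0,"rx":0,"ry":0,"rz":0},{"dx":0,"dy":0,"dz":0,"rx":0,"ry":0,"rz":0},{"dx":0,"dy":0,"dz":0,"rx":0,"ry":0,"rz":0}]' --jaw 0 --newtons 40

```text
clock: 9.07
tcp_pos: [0.5058, 0.3719, 0.0826]
orientation: [-2.248, -2.192, 0.004]
contact_force: [-4.7, -0.6, 2.8]
grip_width: 0.0087
gripper_force: 39.0
```

>>> send_rows --deltas '[{"dx":0.5,"dy":0,"dz":8.4,"rx":0,"ry":0,"rz":0},{"dx":1.2,"dy":0,"dz":16.8,"rx":0,"ry":0,"rz":0},{"dx":2.3,"dy":0,"dz":25,"rx":0,"ry":0,"rz":0},{"dx":3.8,"dy":-0.1,"dz":33.4,"rx":0,"ry":0,"rz":0},{"dx":3.8,"dy":-0.1,"dz":33.4,"rx":0,"ry":0,"rz":0}]'

```text
clock: 9.48
tcp_pos: [0.5097, 0.3718, 0.1174]
orientation: [-2.247, -2.191, 0.004]
contact_force: [-8.5, -0.5, 0.2]
grip_width: 0.0083
gripper_force: 39.1
```

>>> send_rows --deltas '[{"dx":0,"dy":0,"dz":8.3,"rx":0,"ry":0,"rz":0},{"dx":2.5,"dy":-0.1,"dz":16.4,"rx":0,"ry":0,"rz":0},{"dx":5,"dy":-0.2,"dz":24.5,"rx":0,"ry":0,"rz":0},{"dx":8,"dy":-0.3,"dz":32.3,"rx":0,"ry":0,"rz":0},{"dx":8,"dy":-0.3,"dz":32.3,"rx":0,"ry":0,"rz":0}]'

```text
clock: 9.9
tcp_pos: [0.5192, 0.3715, 0.1503]
orientation: [-2.249, -2.191, 0.0]
contact_force: [-7.8, -0.7, 1.1]
grip_width: 0.0087
gripper_force: 39.1
```

>>> send_rows --deltas '[{"dx":3.3,"dy":-0.1,"dz":7.8,"rx":0,"ry":0,"rz":0},{"dx":7,"dy":-0.2,"dz":15.4,"rx":0,"ry":0,"rz":0},{"dx":11,"dy":-0.3,"dz":22.9,"rx":0,"ry":0,"rz":0},{"dx":15,"dy":-0.4,"dz":30.1,"rx":0,"ry":0,"rz":0},{"dx":15,"dy":-0.4,"dz":30.1,"rx":0,"ry":0,"rz":0}]'

```text
clock: 10.32
tcp_pos: [0.5339, 0.3711, 0.1805]
orientation: [-2.249, -2.191, 0.001]
contact_force: [-10.0, -1.8, 4.1]
grip_width: 0.0085
gripper_force: 39.3
```

>>> send_rows --deltas '[{"dx":4,"dy":-0.1,"dz":7.1,"rx":0,"ry":0,"rz":0},{"dx":8.5,"dy":-0.3,"dz":14,"rx":0,"ry":0,"rz":0},{"dx":13.5,"dy":-0.4,"dz":20.7,"rx":0,"ry":0,"rz":0},{"dx":18.5,"dy":-0.6,"dz":27,"rx":0,"ry":0,"rz":0},{"dx":18.5,"dy":-0.6,"dz":27,"rx":0,"ry":0,"rz":0}]'

```text
clock: 10.73
tcp_pos: [0.5536, 0.3705, 0.2081]
orientation: [-2.25, -2.191, -0.002]
contact_force: [-7.9, -0.6, 3.8]
grip_width: 0.0082
gripper_force: 39.2
```

>>> send_rows --deltas '[{"dx":0,"dy":0,"dz":0,"rx":0,"ry":0,"rz":0},{"dx":0,"dy":0,"dz":0,"rx":0,"ry":0,"rz":0},{"dx":0,"dy":0,"dz":0,"rx":0,"ry":0,"rz":0},{"dx":0,"dy":0,"dz":0,"rx":0,"ry":0,"rz":0},{"dx":0,"dy":0,"dz":0,"rx":0,"ry":0,"rz":0}]'

```text
clock: 11.15
tcp_pos: [0.5524, 0.3705, 0.2068]
orientation: [-2.249, -2.192, 0.0]
contact_force: [-7.5, -0.0, 4.5]
grip_width: 0.0083
gripper_force: 39.1
```

```bash
python3 - <<'E'
from h import *
from bench import r
f=grab('scene');o=r.get_obs();print(o['clock'],o['tcp_pos'],o['contact_force'],o['moment'],o['grip_width'],o['gripper_force'])
for n in('scene','top'):
    P=cloud(grab(n))
    m=(P[...,0]>.585)&(P[...,0]<.69)&(abs(P[...,1]-.37)<.07)&(P[...,2]>.09)&(P[...,2]<.2);p=P[m]
    # robust line z(x)
    b=np.polyfit(p[:,0],p[:,2],1)
    for _ in range(5):
        e=p[:,2]-np.polyval(b,p[:,0]);k=abs(e)<.01;b=np.polyfit(p[k,0],p[k,2],1)
    print(n,len(p),k.sum(),np.degrees(np.arctan(-b[0])))
Q=cloud(f);m=(np.linalg.norm(Q[...,:2]-[.47,.022],axis=-1)<.03)&(Q[...,2]>.04)&(Q[...,2]<.11);print('weight',np.percentile(Q[m][:,2],[90,95]))
cv2.imwrite('pics/end.png',cv2.resize(f['frame'][70:290,100:400],None,fx=2.5,fy=2.5,interpolation=cv2.INTER_CUBIC))
E
```

```text
11.2 [0.55243531 0.37055057 0.20674808] [-7.4300218  -0.40865895  3.64572257] [-0.05621005  1.63491935 -0.03751598] 0.00840947602992608 39.13733124732971
scene 339 333 40.122024243799466
top 954 953 38.89625334170948
weight [0.08172286 0.08204617]
```

View pics/end.png

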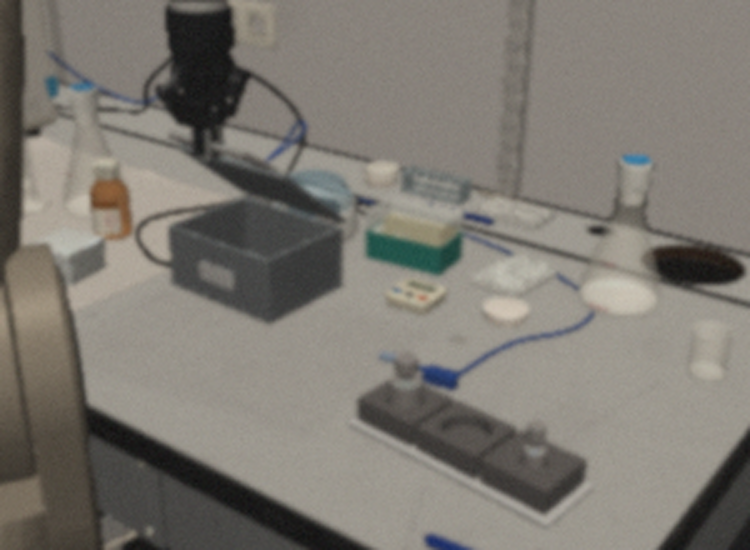

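The gripper is holding the lid open near (205,145), at about 39–40°. The weight stands seated in the left well at (405,375), and the bystanders are where they were. Handing in.

```bash
python3 -c "
from bench import r
print(r.hand_in())"
```

```text
the job is handed in; nothing more can be done
None
```

The weight is standing fully down in its 37 mm well and released; the arm is holding the lid open by its bar at about 40° (39–40° in the depth images), and I've handed the job in at about 11 s with the other things untouched.

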